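# Close a ball mould with a snap clip and tug-test the clip

## Task

Push one of the two loose snap clips down onto the empty top lug of the clear ball mould until it snaps fully home, then test it: pull it straight up with about 12 N for a second to prove that it holds. One of the two clips is worn and will pull off: if yours does, set it aside on the table clear of the mould, and fit and test the other one. Leave a clip that passed the test sitting home on the lug; be gentle with the mould (no push or pull over 35 N) and leave the other things where they are.

Things in the scene. Friction and masses are not known exactly. Their poses are not given: they have to be found in the camera images.
- lug_edge (a point): middle of the top edge of the mould's one empty lug: an upright clear plastic tongue, 46 mm long (y), 5 thick (x), edge 144 mm above the table, z up. 9 mm below the edge a ridge runs 40 mm along both faces, 10 mm over both. A clip is home when its bridge rests on the edge: its origin then 3.5 mm above this point, its y along the lug (either way), its legs reaching 25 mm below the edge
- ball_mould: clear ball mould, two half shells with a round flange 108 mm across, upright in a heavy steel stand (foot 100 x 170 x 12 mm, clamp cheeks); does not move. Dark steel clips sit already on its two side lugs, slanting out left and right (leave them); only the top lug is empty. Origin under the stand's middle on the table, x across the flange, y along the top lug
- clip_1: dark steel snap clip standing on the table, 57.1 mm tall, 36 long (y), 22 wide (x), 125 g; origin at its centre, half-way up, z up. Two sprung legs, their feet at the bottom, mouth 15 mm wide, hang from a bridge 6 mm thick whose underside is 3.5 mm below the origin. On the bridge an upright ribbed grip to pinch: 10 mm thick (x), 30 long (y), from 3 mm above the origin to 29 mm above. Looks just like clip_2
- clip_2: the other snap clip, same size, look and origin. One of the two is sound, one worn; which is not seen. Pushed on, the legs ride over the ridge (from 14 to 4 mm above home) and snap: sound needs about 14 N, worn 3 N. Home, a clip has 1 mm of vertical play; pulled further it holds behind the ridge, gives 1.5 to 2 mm more, then lets go: sound at 15 to 20 N, worn at 4 to 7 N
- nozzle: steel piping nozzle, a cone 30 mm across at the foot and 40 mm high, standing loose on the table; leave alone. Origin under its centre.
- marker: marker pen lying on the table, 131 x 18 x 18 mm, loose; leave alone. Origin under its middle.
Not all that is in view belongs to the job. What is shaped like the clip_1 but blue or green is not meant.

How it is judged (in metres and radians):
On the way, in this order (a step that is already met when the one before it is completed fails the run):
1. one of the clips is pressed fully home on the mould's top lug, its bridge down on the edge (((z of clip_1 in the frame of lug_edge between 0.001 and 0.0045 m and x of clip_1 in the frame of lug_edge between -0.004 and 0.004 m and y of clip_1 in the frame of lug_edge between -0.01 and 0.01 m and angle between the z axis of clip_1 and the z axis of lug_edge, either way round below 0.2 rad) or (z of clip_2 in the frame of lug_edge between 0.001 and 0.0045 m and x of clip_2 in the frame of lug_edge between -0.004 and 0.004 m and y of clip_2 in the frame of lug_edge between -0.01 and 0.01 m and angle between the z axis of clip_2 and the z axis of lug_edge, either way round below 0.2 rad))), for 0.1 s.
2. a clip on the lug is pulled upward with more than 10 N for half a second and stays on ((((z of clip_1 in the frame of lug_edge between 0.001 and 0.007 m and x of clip_1 in the frame of lug_edge between -0.004 and 0.004 m and y of clip_1 in the frame of lug_edge between -0.01 and 0.01 m and angle between the z axis of clip_1 and the z axis of lug_edge, either way round below 0.2 rad) and z of clip_1 in the frame of lug_edge above 0.0047 m and contact force between clip_1 and ball_mould above 10 N) or ((z of clip_2 in the frame of lug_edge between 0.001 and 0.007 m and x of clip_2 in the frame of lug_edge between -0.004 and 0.004 m and y of clip_2 in the frame of lug_edge between -0.01 and 0.01 m and angle between the z axis of clip_2 and the z axis of lug_edge, either way round below 0.2 rad) and z of clip_2 in the frame of lug_edge above 0.0047 m and contact force between clip_2 and ball_mould above 10 N))), for 0.5 s.
At the end, for the whole second after the job is handed in: One clip sits home on the top lug (bridge down on the edge within 1.5 mm, within 4 mm across and 10 mm along the lug's middle, upright to within 0.2 rad); the other clip rests on the table (its centre less than 40 mm above it), at least 70 mm from the lug's middle, and is still ((((z of clip_1 in the frame of lug_edge between 0.001 and 0.005 m and x of clip_1 in the frame of lug_edge between -0.004 and 0.004 m and y of clip_1 in the frame of lug_edge between -0.01 and 0.01 m and angle between the z axis of clip_1 and the z axis of lug_edge, either way round below 0.2 rad) and (height (world z) of clip_2 below 0.04 m and horizontal distance between clip_2 and lug_edge above 0.07 m and linear speed of clip_2 below 0.02 m/s)) or ((z of clip_2 in the frame of lug_edge between 0.001 and 0.005 m and x of clip_2 in the frame of lug_edge between -0.004 and 0.004 m and y of clip_2 in the frame of lug_edge between -0.01 and 0.01 m and angle between the z axis of clip_2 and the z axis of lug_edge, either way round below 0.2 rad) and (height (world z) of clip_1 below 0.04 m and horizontal distance between clip_1 and lug_edge above 0.07 m and linear speed of clip_1 below 0.02 m/s)))); the robot touches nothing.
It fails at once if a clip's bridge is pressed on the lug's edge with more than 35 N, or the clip bears on the mould with more than 60 N in all, its legs' own pinch included (contact force between any of clip_1_c0, clip_2_c0 and ball_mould above 35 N or contact force between any of clip_1, clip_2 and ball_mould above 60 N).
It fails at once if the robot itself leans on the mould with more than 10 N (contact force between any of the fingers, the arm and ball_mould above 10 N).
It fails at once if the nozzle or the marker is shoved by more than 30 mm (distance of any of nozzle, marker from where it was at the start of the episode above 0.03 m).
It also fails if it takes over 72 s, if anything falls off the work surface, if the arm or the gripper's body presses on something with over 40 N, if the wrist force passes 120 N, or if a joint passes its speed limit or range.

## Robot

A 6-joint arm with a two-finger parallel gripper is mounted at the origin on a cart in front of the work surface, level with it; the furniture and walls round the work are solid. World frame = base frame: x ahead of the robot, y to its left, z up, the work surface at z = 0. Lengths are in m, angles in degrees, forces in N, time in s.
With the tool pointing down it reaches from about 0.4 to 0.825 m from the base axis. Payload 7 kg.
Tool frame: the origin (TCP) lies midway between the tips of the shut fingers; the grasp point (between the pads) lies 19 mm behind it; z points along the fingers, y is the line along which they close (so a half turn about z gives the same grasp; the last joint's range is limited). The gripper opens to 88 mm and grips with 3 to 60 N. Pads are 19 mm wide; open, the fingers measure 130 mm over their backs; the gripper's body (78 mm by 193 mm) begins 47 mm behind the grasp point.
Start: joints at [79.991, 20.546, 0.682, 0, -70.136, -16.507], TCP at [0.301, 0.604, 0.227] pointing down, gripper open.
Joint ranges: [-176.03, 176.03], [-82.01, 121.73], [-58.28, 71.71], [-173.87, 95.51], [-174.79, -0.11], [-173.66, 173.66]. Speed limits (degrees/s): [136.94, 136.94, 172.46, 180, 180, 180].

## Interface

Orientations are given as [roll, pitch, yaw] about the fixed x, y, z axes, in that order (R = Rz(yaw) Ry(pitch) Rx(roll)).
In Python, from plant import r gives the robot as it stands. The module is installed in compiled form; this text tells all that it offers.
- The arm moves only by the tool play_rows, never from a script. Its argument "rows" is a list of rows, each an object with "slide": the shift along the tool's x, y, z as a fraction of full scale, a list of three; "delta_rot": the turn, a rotation vector about the tool's x, y, z as a fraction of full scale, a list of three; "fingers": the opening, from -1 (shut) to 1 (fully open). In form: [{"slide": [x, y, z], "delta_rot": [rx, ry, rz], "fingers": fingers}, ...]. A call has 1 to 8 rows; each row shifts and turns the commanded pose from where the row before left it, along the tool's axes as they then stand; what a row does not reach is not made up. Full scale, the value 1, is 0.15 m for a shift and 0.08 rad for a turn. A row lasts 1/8 s, in which the tool goes at most 62.5 mm and 10.7 degrees, less where a joint would pass 70% of its speed; a pose out of reach is approached as far as the arm can. A call with a number of a shift or a turn outside -1 to 1 is refused whole. A call with a gripper value outside its range is refused whole. The fingers move at their own pace and stop on an object; "squeeze" is the grip in N (left out, the last holds). Time passes only in rows, so rows that do not move let the fingers close. It gives the time, the measured TCP pose, the force, the opening and the grip force at its end, in the units of the state.
- r.get_state(): the state, without advancing time (a new reading comes with each control period).
- r.capture(name): name is "scene" or "top" or "wrist"; returns a dict with "image" (480x640x3 uint8, blue, green, red), "fx", "fy", "cx", "cy" (pixels), "R" (3x3) and "t" (3): a world point X has camera coordinates R X + t; the wrist camera has in their place "T_tool_cam" (4x4, takes a point from camera to tool coordinates, whose origin is the TCP and whose axes are the flange's). Camera axes: x right, y down, z forward; pixel columns grow to the right and rows downward; lengths in m; the calibration is good to about 2 mm. A picture is of the moment at which its call begins: read the wrist's pose just before it. There is no depth.
- r.close_job(): hands the job in; it is judged then, once.
The state is a dict: "time_s": time; "joints": joint angles; "qd": joint speeds; "joint_torque": joint torques, N m; "tcp_pos": TCP position; "eef_rot": TCP orientation; "contact_force": force on the tool from outside, world axes, zero at the start; "moment": the same for the moment, N m; "gripper_width": finger opening in m; "gripper_force": force on a finger pad.
Only numpy, scipy, OpenCV 4.12 (cv2) and the standard library are available. Lean on these libraries where they do the work, as an engineer would, in place of code of your own. Each camera call takes 0.05 s, during which the arm holds its last target. There are 200 camera calls.

## Working session

There is one attempt and no reset: what is moved stays moved. The work goes in short steps, Python scripts to look and compute and a tool call to move; the robot and the scene stay as the last step left them, time stands still between calls to the robot, and variables do not carry over. Pictures are saved under pics/ and viewed, at most 10 in all, crops included, and the job is handed in when it is done.

Besides the shell and the picture viewer there is one more tool, called after "Emit:" as name(argument=value, ...) on one line, values as JSON. play_rows: Moves the arm, as the interface text tells. Shift numbers are shares of 0.15 m and turn numbers shares of 0.08 rad, none past 1 either way. Its arguments: {"type":"object","properties":{"rows":{"type":"array"},"squeeze":{"type":"number"}},"required":["rows"]}

```bash
mkdir -p pics
python3 - <<'E'
from plant import r
import cv2, numpy as np
print(r.get_state())
for n in ("scene","top"):
    c=r.capture(n); cv2.imwrite(f"pics/{n}0.png",c["image"]); 
    np.savez(f"{n}0.npz",**{k:v for k,v in c.items()})
    print(n,c["fx"],c["cx"],c["cy"],np.round(c["R"],3).tolist(),np.round(c["t"],3), (-np.array(c["R"]).T@c["t"]).round(3))
E
```

```text
{'time_s': 0.0, 'joints': array([ 7.99908089e+01,  2.05922021e+01,  6.34061003e-01, -2.13338114e-02,
       -7.01356487e+01, -1.65073444e+01]), 'qd': array([ 0.07660614, -0.01133568, -0.06581294, -0.07962764, -0.02538017,
       -0.05082991]), 'joint_torque': array([ 2.61191781e-05, -5.82717204e+01,  2.93038023e+01,  6.99697495e+00,
        6.69153917e-03, -1.56133833e-04]), 'tcp_pos': array([0.30115176, 0.60354938, 0.22561239]), 'eef_rot': array([ 1.79904377e+02, -7.42358464e-03, -2.65237948e+01]), 'contact_force': array([ 0.49798268, -0.32000063, -0.3244181 ]), 'moment': array([ 0.03727139, -0.01013347,  0.01780902]), 'gripper_force': 0.0, 'gripper_width': 0.08778816389913101}
scene 533.4321636941535 320.17828326643615 240.83026524901214 [[0.878, -0.479, 0.013], [-0.168, -0.333, -0.928], [0.449, 0.812, -0.373]] [-0.55   0.17   0.892] [ 0.111 -0.932  0.497]
top 490.8402189335175 318.853414721217 238.49171491625484 [[0.012, -1.0, -0.013], [-0.998, -0.011, -0.058], [0.058, 0.014, -0.998]] [-0.131  0.535  1.239] [ 0.465 -0.143  1.266]
```

View pics/scene0.png

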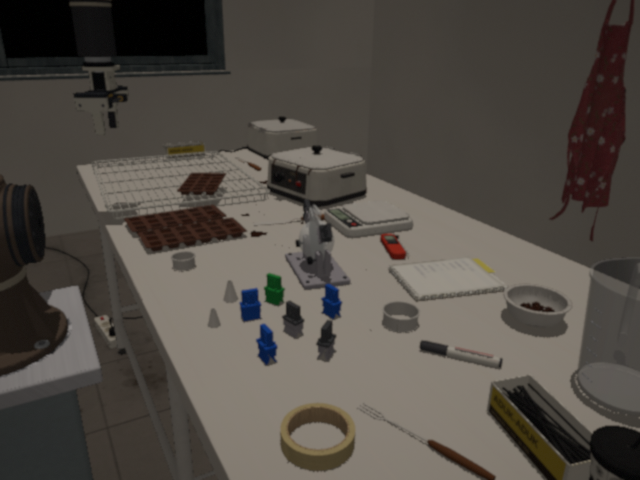

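View pics/top0.png

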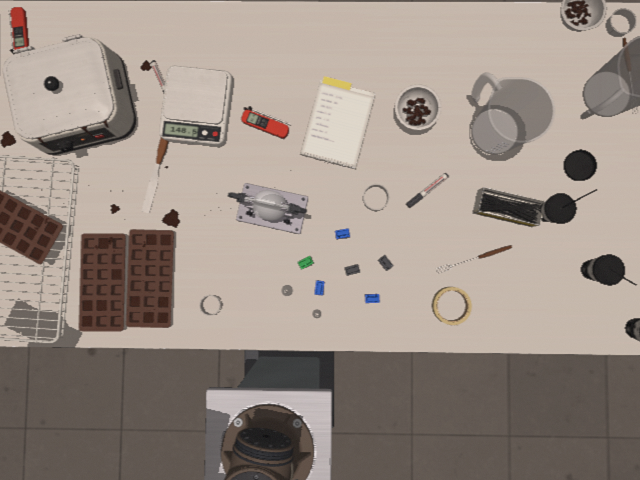

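The top view shows two dark clips at (352,269) and (385,262), which are at (293,317) and (326,337) in the scene view. Things that could be mistaken for them:
- Blue clips at top (342,233), (319,287) and (372,298).
- A green clip at top (306,262).
- The two dark clips already fitted on the mould's side lugs, at (240,196) and (298,210).

I choose the two loose dark ones. The mould is at (270,207), the nozzle-like cones are at (287,290) and (317,314), and the marker is at (428,190).

```bash
cat > h.py <<'E'
import numpy as np, cv2
def ray(c,u,v):
    R=np.array(c["R"]);d=R.T@np.array([(u-c["cx"])/c["fx"],(v-c["cy"])/c["fy"],1]);return -R.T@np.array(c["t"]),d
def onz(c,u,v,z):
    o,d=ray(c,u,v);return o+d*(z-o[2])/d[2]
def proj(c,X):
    p=np.array(c["R"])@np.array(X)+np.array(c["t"]);return c["fx"]*p[0]/p[2]+c["cx"],c["fy"]*p[1]/p[2]+c["cy"]
def tri(c1,p1,c2,p2):
    o1,d1=ray(c1,*p1);o2,d2=ray(c2,*p2)
    s=np.linalg.lstsq(np.c_[d1,-d2],o2-o1,rcond=None)[0];a=o1+d1*s[0];b=o2+d2*s[1];return (a+b)/2,np.linalg.norm(a-b)
E
python3 - <<'E'
from h import *
t=dict(np.load("top0.npz")); s=dict(np.load("scene0.npz"))
a=cv2.resize(t["image"][170:330,220:400],None,fx=3.75,fy=3.75,interpolation=cv2.INTER_CUBIC)[:600]
b=cv2.resize(s["image"][195:375,245:355],None,fx=3.3,fy=3.3,interpolation=cv2.INTER_CUBIC)
o=np.zeros((600,800,3),np.uint8)
a=cv2.resize(t["image"][170:320,222:402],None,fx=2.5,fy=2.5,interpolation=cv2.INTER_CUBIC)
o[:a.shape[0],:a.shape[1]]=a; o[:b.shape[0],450:450+350]=b[:600,:350]
cv2.imwrite("pics/crop1.png",o)
for nm,c,(u0,v0,u1,v1) in (("c1",t,(335,255,368,280)),("c2",t,(370,250,402,275))):
    im=c["image"][v0:v1,u0:u1].astype(int)
    m=(im.max(2)<95).astype(np.uint8)
    n,l,st,ce=cv2.connectedComponentsWithStats(m); i=1+st[1:,4].argmax()
    pts=np.argwhere(l==i)[:,::-1].astype(np.float32)+[u0,v0]
    W=np.array([onz(c,*p,0.04)[:2] for p in pts],np.float32)
    print(nm,st[i],ce[i]+[u0,v0],cv2.minAreaRect(W))
E
```

```text
c1 [ 10  10  15  10 103] [351.94174757 269.39805825] ((0.4592515528202057, -0.20893079042434692), (0.01867365464568138, 0.03319351747632027), 14.670679092407227)
c2 [  9   6  13  14 110] [384.94545455 262.41818182] ((0.47731515765190125, -0.2909851372241974), (0.03363265469670296, 0.020780503749847412), 40.157142639160156)
```

View pics/crop1.png

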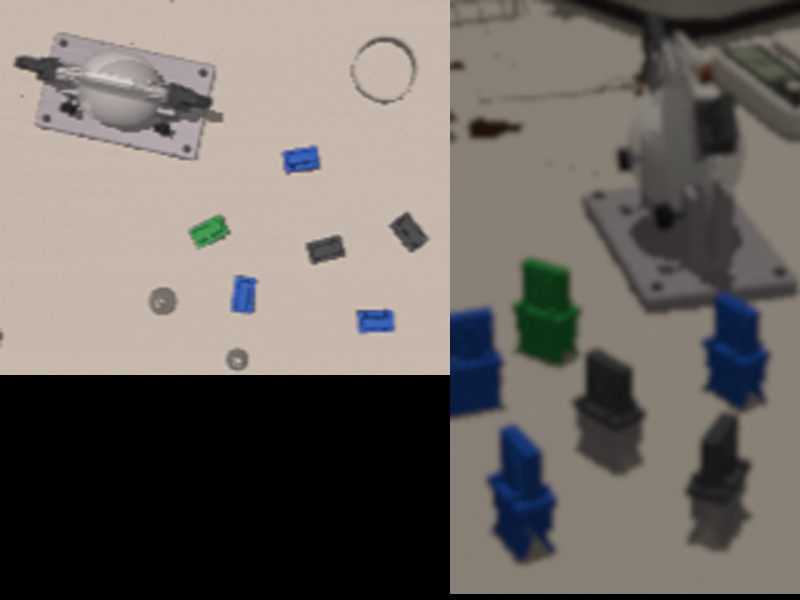

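The crop confirms two dark clips standing upright, with their grips on top. The mould is in its stand, with its lug slanting slightly relative to the image.

```bash
cat > plan.py <<'E'
import sys, numpy as np
from scipy.spatial.transform import Rotation as Ro
from plant import r
def plan(x,y,z,yaw,n):
    s=r.get_state();p=s["tcp_pos"];R=Ro.from_euler("xyz",s["eef_rot"],degrees=True)
    T=Ro.from_euler("xyz",[180,0,yaw],degrees=True)
    rv=(R.inv()*T).as_rotvec()/n; dp=(np.array([x,y,z])-p)/n
    print("at",p.round(4),s["eef_rot"].round(2),"step mm",(np.linalg.norm(dp)*1e3).round(1),"rot",(rv/.08).round(3),"F",s["contact_force"].round(1),"t",round(s["time_s"],2))
    for k in range(n):
        print((R.inv().apply(dp)/.15).round(3).tolist(),end=" "); R=R*Ro.from_rotvec(rv)
    print()
if __name__=="__main__": a=list(map(float,sys.argv[1:])); plan(*a[:4],int(a[4]))
E
python3 - <<'E'
from h import *; from plant import r
t=dict(np.load("top0.npz"))
P=[onz(t,222+u/2.5,170+v/2.5,.012) for u,v in((62,34),(215,67),(195,158),(37,127))]
print(np.round(P,4),np.mean(P,0)); d=P[0]-P[1]+P[3]-P[2]; print("yaw",np.degrees(np.arctan2(d[1],d[0]))-90)
c=r.capture("wrist"); print(np.round(c["T_tool_cam"],4),c["fx"],c["cx"],c["cy"])
E
python3 plan.py 0.53 0.0 0.33 -102 16
```

```text
[[ 0.6769  0.0624  0.012 ]
 [ 0.6442 -0.096   0.012 ]
 [ 0.5501 -0.0767  0.012 ]
 [ 0.5803  0.0862  0.012 ]] [ 0.61288121 -0.00601882  0.012     ]
yaw -11.088621806780722
[[-5.000e-04 -9.606e-01 -2.780e-01  7.370e-02]
 [ 1.000e+00 -4.000e-04 -4.000e-04 -6.000e-04]
 [ 3.000e-04 -2.780e-01  9.606e-01 -1.589e-01]
 [ 0.000e+00  0.000e+00  0.000e+00  1.000e+00]] 368.541986771651 318.94938394240535 238.19870908580043
at [0.3012 0.6037 0.2258] [ 1.7993e+02 -1.0000e-02 -2.6520e+01] step mm 40.9 rot [ 1.000e-03 -1.000e-03  1.029e+00] F [-0.5  0.6 -0.6] t 0.15
[0.198, 0.183, -0.043] [0.212, 0.166, -0.043] [0.225, 0.148, -0.043] [0.236, 0.129, -0.043] [0.246, 0.109, -0.043] [0.254, 0.088, -0.043] [0.261, 0.067, -0.043] [0.265, 0.045, -0.043] [0.268, 0.023, -0.043] [0.269, 0.001, -0.043] [0.268, -0.021, -0.043] [0.266, -0.043, -0.043] [0.261, -0.065, -0.043] [0.255, -0.086, -0.043] [0.247, -0.106, -0.043] [0.237, -0.126, -0.043]
```

Emit:
play_rows(rows=[{"slide": [0.2, 0.18, -0.04], "delta_rot": [0, 0, 1], "fingers": 1}, {"slide": [0.21, 0.165, -0.04], "delta_rot": [0, 0, 1], "fingers": 1}, {"slide": [0.225, 0.15, -0.04], "delta_rot": [0, 0, 1], "fingers": 1}, {"slide": [0.235, 0.13, -0.04], "delta_rot": [0, 0, 1], "fingers": 1}, {"slide": [0.245, 0.11, -0.04], "delta_rot": [0, 0, 1], "fingers": 1}, {"slide": [0.255, 0.09, -0.04], "delta_rot": [0, 0, 1], "fingers": 1}, {"slide": [0.26, 0.065, -0.04], "delta_rot": [0, 0, 1], "fingers": 1}, {"slide": [0.265, 0.045, -0.04], "delta_rot": [0, 0, 1], "fingers": 1}])

```text
time_s: 1.15
tcp_pos: [0.4181, 0.3018, 0.2747]
eef_rot: [180.0, 0.0, -63.3]
contact_force: [1.5, -0.2, 0.5]
gripper_width: 0.0876
gripper_force: 0.0
```

```bash
python3 plan.py 0.61 -0.006 0.28 -101.5 8
```

```text
at [0.4181 0.3018 0.2747] [179.99   0.   -63.33] step mm 45.3 rot [ 0.    -0.     1.041] F [ 1.5 -0.2  0.5] t 1.15
[0.301, -0.028, -0.004] [0.298, -0.053, -0.004] [0.292, -0.077, -0.004] [0.285, -0.101, -0.004] [0.275, -0.125, -0.004] [0.264, -0.147, -0.004] [0.251, -0.169, -0.004] [0.236, -0.189, -0.004]
```

Emit:
play_rows(rows=[{"slide": [0.3, -0.03, 0], "delta_rot": [0, 0, 1], "fingers": 1}, {"slide": [0.3, -0.055, 0], "delta_rot": [0, 0, 1], "fingers": 1}, {"slide": [0.29, -0.08, 0], "delta_rot": [0, 0, 1], "fingers": 1}, {"slide": [0.285, -0.1, 0], "delta_rot": [0, 0, 1], "fingers": 1}, {"slide": [0.275, -0.125, 0], "delta_rot": [0, 0, 1], "fingers": 1}, {"slide": [0.265, -0.15, 0], "delta_rot": [0, 0, 1], "fingers": 1}, {"slide": [0.25, -0.17, 0], "delta_rot": [0, 0, 1], "fingers": 1}, {"slide": [0, 0, 0], "delta_rot": [0, 0, 0], "fingers": 1}])

```text
time_s: 2.15
tcp_pos: [0.5914, 0.034, 0.2736]
eef_rot: [179.9, -0.0, -95.5]
contact_force: [-0.3, 0.3, -0.8]
gripper_width: 0.0878
gripper_force: 0.0
```

```bash
cat >> h.py <<'E'
from scipy.spatial.transform import Rotation as Ro
def wrist(name):
    from plant import r
    s=r.get_state(); c=r.capture("wrist"); T=np.eye(4); T[:3,:3]=Ro.from_euler("xyz",s["eef_rot"],degrees=True).as_matrix(); T[:3,3]=s["tcp_pos"]
    W=np.linalg.inv(T@np.array(c["T_tool_cam"])); c["R"]=W[:3,:3]; c["t"]=W[:3,3]
    cv2.imwrite(f"pics/{name}.png",c["image"]); np.savez(name+".npz",**c); print(s["tcp_pos"].round(4),s["eef_rot"].round(2)); return c
E
python3 -c "
from h import *
c=wrist('w1'); print(proj(c,[.613,-.006,.144]))"
```

```text
[0.5914 0.034  0.2736] [ 1.7992e+02 -5.0000e-02 -9.5520e+01]
(np.float64(284.9810351543907), np.float64(179.99959063396858))
```

View pics/w1.png

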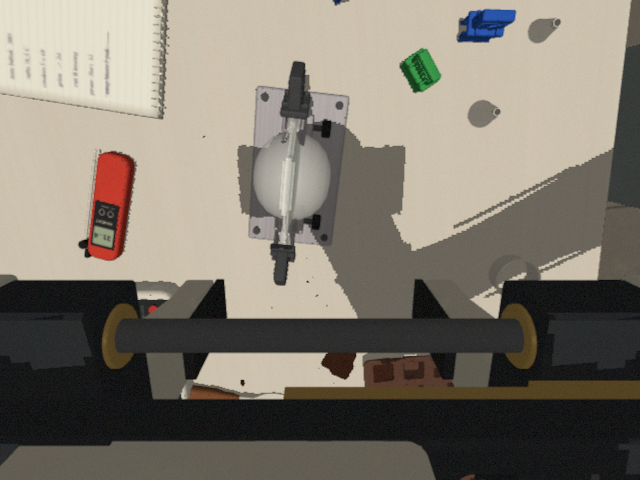

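The wrist view shows the mould at (288,180) with its lug as the bright strip near (288,155–210). The side clips are at (296,90) and (282,262). I'll zoom in.

```bash
python3 -c "
from h import *
i=cv2.imread('pics/w1.png')[95:265,230:350]
a=cv2.resize(i,None,fx=3.5,fy=3.5,interpolation=cv2.INTER_CUBIC)
cv2.imwrite('pics/w1c.png',a)"
```

```text
(no output)
```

View pics/w1c.png

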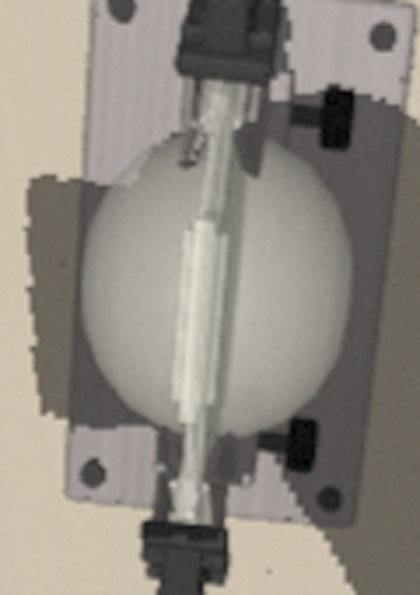

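Run:
```python
from h import *
c=dict(np.load("w1.npz")); g=cv2.cvtColor(c["image"],cv2.COLOR_BGR2GRAY)
for v in range(154,222,5): print(v,g[v,278:298])
a,b=onz(c,288,157.9,.144),onz(c,284.3,215.6,.144); d=b-a
print(a,b,(a+b)/2,np.linalg.norm(d),np.degrees(np.arctan2(d[1],d[0]))-90)
```

```text
154 [162 164 164 163 165 165 166 166 160 182 180 165 150 150 158 146 122 120
 121 126]
159 [168 169 170 171 173 170 160 188 216 218 204 198 189 161 137 122 124 127
 126 128]
164 [173 171 175 172 196 208 197 205 218 207 199 190 185 178 162 170 165 139
 129 131]
169 [177 178 177 180 197 205 206 215 217 205 197 196 182 169 163 177 154 123
 131 138]
174 [175 181 183 189 203 199 205 218 208 201 193 189 180 162 171 175 146 128
 135 144]
179 [183 183 182 197 207 206 213 217 204 196 195 186 173 160 171 158 128 133
 139 156]
184 [179 180 181 198 196 198 216 208 199 193 190 186 165 168 177 149 131 133
 146 169]
189 [178 177 190 204 199 206 216 210 198 191 185 177 161 172 159 132 131 136
 153 171]
194 [175 175 192 201 201 215 215 206 190 188 180 163 165 176 151 123 132 142
 165 179]
199 [172 181 201 196 196 218 208 196 188 185 177 162 171 162 139 130 132 153
 170 173]
204 [166 188 208 203 211 220 210 203 196 182 172 166 176 152 123 130 142 161
 168 170]
209 [155 171 175 189 209 214 207 200 195 179 164 175 167 137 127 132 146 159
 158 160]
214 [146 146 152 180 199 208 207 189 168 167 148 122 121 122 126 142 149 151
 152 152]
219 [ 82  81  80  87 112 165 181 160 160 172 138 107 115 110 105 103  88  80
  92 107]
[ 0.6086375  -0.02251683  0.144     ] [0.61700742 0.02211034 0.144     ] [ 6.12822460e-01 -2.03243256e-04  1.44000000e-01] 0.04540528338477909 -10.62254992531794
```

```bash
python3 plan.py 0.459 -0.209 0.15 -75.3 7
```

```text
at [0.5908 0.0351 0.2737] [ 1.7992e+02 -3.0000e-02 -9.5410e+01] step mm 43.4 rot [ 0.003 -0.    -0.627] F [0.  0.3 0.4] t 2.2
[0.243, 0.103, 0.118] [0.238, 0.115, 0.118] [0.232, 0.127, 0.118] [0.225, 0.138, 0.118] [0.218, 0.149, 0.118] [0.21, 0.16, 0.118] [0.202, 0.17, 0.118]
```

Emit:
play_rows(rows=[{"slide": [0.24, 0.1, 0.04], "delta_rot": [0, 0, -0.63], "fingers": 0.2}, {"slide": [0.24, 0.115, 0.06], "delta_rot": [0, 0, -0.63], "fingers": 0.2}, {"slide": [0.23, 0.125, 0.12], "delta_rot": [0, 0, -0.63], "fingers": 0.2}, {"slide": [0.225, 0.14, 0.14], "delta_rot": [0, 0, -0.63], "fingers": 0.2}, {"slide": [0.22, 0.15, 0.14], "delta_rot": [0, 0, -0.63], "fingers": 0.2}, {"slide": [0.21, 0.16, 0.15], "delta_rot": [0, 0, -0.63], "fingers": 0.2}, {"slide": [0.2, 0.17, 0.15], "delta_rot": [0, 0, -0.63], "fingers": 0.2}, {"slide": [0, 0, 0], "delta_rot": [0, 0, 0], "fingers": 0.2}])

```text
time_s: 3.2
tcp_pos: [0.4576, -0.2082, 0.153]
eef_rot: [179.8, 0.1, -75.1]
contact_force: [0.7, 0.9, 0.3]
gripper_width: 0.0525
gripper_force: 0.0
```

```bash
python3 - <<'E'
from h import *
c=wrist('w2')
print(proj(c,[.459,-.209,.0575]),proj(c,[.477,-.291,.0575]))
E
python3 plan.py 0.459 -0.209 0.035 -75.3 5
```

```text
[ 0.4576 -0.2082  0.153 ] [ 1.7983e+02  9.0000e-02 -7.5110e+01]
(np.float64(316.2483761177883), np.float64(236.51403226126595)) (np.float64(321.5448010448089), np.float64(113.22468035595024))
at [ 0.4592 -0.2077  0.1542] [ 1.7994e+02  3.0000e-02 -7.5100e+01] step mm 23.8 rot [0.003 0.001 0.009] F [ 1.4 -0.5  0. ] t 3.25
[0.002, 0.001, 0.159] [0.002, 0.001, 0.159] [0.002, 0.001, 0.159] [0.002, 0.001, 0.159] [0.002, 0.001, 0.159]
```

View pics/w2.png

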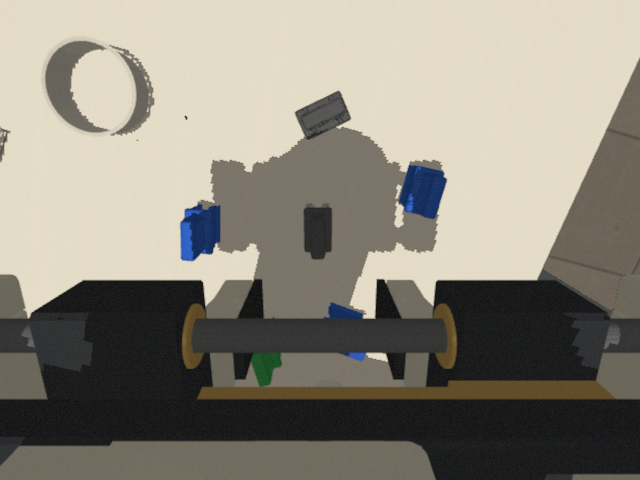

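Clip_1 is at (317,232) and lined up with the fingers. Clip_2 is at (322,114), and the blue clips are clear of the fingers.

Emit:
play_rows(rows=[{"slide": [0.01, 0, 0.2], "delta_rot": [0, 0, 0], "fingers": 0.2}, {"slide": [0, 0, 0.2], "delta_rot": [0, 0, 0], "fingers": 0.2}, {"slide": [0, 0, 0.2], "delta_rot": [0, 0, 0], "fingers": 0.2}, {"slide": [0, 0, 0.15], "delta_rot": [0, 0, 0], "fingers": 0.2}, {"slide": [0, 0, 0.04], "delta_rot": [0, 0, 0], "fingers": 0.2}, {"slide": [0, 0, 0], "delta_rot": [0, 0, 0], "fingers": 0.2}])

```text
time_s: 4.0
tcp_pos: [0.4613, -0.2086, 0.0366]
eef_rot: [-180.0, -0.0, -75.0]
contact_force: [0.7, -0.5, -0.3]
gripper_width: 0.0528
gripper_force: 0.0
```

Emit:
play_rows(rows=[{"slide": [0, 0, 0], "delta_rot": [0, 0, 0], "fingers": -1}, {"slide": [0, 0, 0], "delta_rot": [0, 0, 0], "fingers": -1}, {"slide": [0, 0, 0], "delta_rot": [0, 0, 0], "fingers": -1}, {"slide": [0, 0, 0], "delta_rot": [0, 0, 0], "fingers": -1}, {"slide": [0, 0, 0], "delta_rot": [0, 0, 0], "fingers": -1}, {"slide": [0, 0, 0], "delta_rot": [0, 0, 0], "fingers": -1}], squeeze=45)

```text
time_s: 4.75
tcp_pos: [0.4604, -0.2092, 0.036]
eef_rot: [180.0, 0.0, -75.1]
contact_force: [-0.0, 0.1, 0.3]
gripper_width: 0.0096
gripper_force: 45.0
```

```bash
python3 -c "
from plant import r
print(r.get_state()['tcp_pos'],r.get_state()['contact_force'])"
```

```text
[ 0.46042055 -0.20922949  0.03601636] [-0.03320376  0.08350007  0.28182119]
```

Emit:
play_rows(rows=[{"slide": [0, 0, -0.2], "delta_rot": [0, 0, 0], "fingers": -1}, {"slide": [0, 0, -0.4], "delta_rot": [0, 0, 0], "fingers": -1}, {"slide": [0, 0, -0.4], "delta_rot": [0, 0, 0], "fingers": -1}, {"slide": [0, 0, -0.25], "delta_rot": [0, 0, 0], "fingers": -1}, {"slide": [0, 0, 0], "delta_rot": [0, 0, 0], "fingers": -1}])

```text
time_s: 5.38
tcp_pos: [0.4621, -0.2094, 0.2268]
eef_rot: [-179.7, -0.1, -75.0]
contact_force: [-0.9, -0.1, -3.6]
gripper_width: 0.0097
gripper_force: 45.0
```

```bash
python3 plan.py 0.6128 -0.0002 0.215 -100.6 7
```

```text
at [ 0.4621 -0.2094  0.2268] [-1.7967e+02 -1.3000e-01 -7.5040e+01] step mm 36.9 rot [-0.011 -0.002  0.797] F [-0.9 -0.1 -3.6] t 5.38
[-0.155, -0.19, 0.012] [-0.167, -0.18, 0.012] [-0.178, -0.169, 0.012] [-0.189, -0.157, 0.012] [-0.198, -0.145, 0.011] [-0.207, -0.132, 0.011] [-0.215, -0.118, 0.011]
```

Emit:
play_rows(rows=[{"slide": [-0.155, -0.19, 0], "delta_rot": [0, 0, 0.8], "fingers": -1}, {"slide": [-0.165, -0.18, 0], "delta_rot": [0, 0, 0.8], "fingers": -1}, {"slide": [-0.18, -0.17, 0], "delta_rot": [0, 0, 0.8], "fingers": -1}, {"slide": [-0.19, -0.155, 0], "delta_rot": [0, 0, 0.8], "fingers": -1}, {"slide": [-0.2, -0.145, 0], "delta_rot": [0, 0, 0.8], "fingers": -1}, {"slide": [-0.205, -0.13, 0], "delta_rot": [0, 0, 0.8], "fingers": -1}, {"slide": [-0.215, -0.12, 0], "delta_rot": [0, 0, 0.8], "fingers": -1}, {"slide": [0, 0, 0], "delta_rot": [0, 0, 0], "fingers": -1}])

```text
time_s: 6.38
tcp_pos: [0.6117, 0.0016, 0.221]
eef_rot: [179.8, -0.1, -100.7]
contact_force: [-0.7, -1.2, -2.6]
gripper_width: 0.0095
gripper_force: 45.0
```

```bash
python3 - <<'E'
from h import *; from plant import r
c=wrist('w3'); 
cs=r.capture("scene"); cs["image"]; cv2.imwrite("pics/s3.png",cs["image"])
a=c["image"][120:380,200:420]; u,v=map(int,proj(cs,[.6128,0,.17])); b=cs["image"][v-60:v+60,u-60:u+60]
print(u,v,proj(c,[.6128,-.0002,.144]))
o=np.zeros((520,800,3),np.uint8); o[:520,:440]=cv2.resize(a,(440,520),interpolation=cv2.INTER_CUBIC); o[:360,440:]=cv2.resize(b,(360,360),interpolation=cv2.INTER_CUBIC); cv2.imwrite("pics/c3.png",o)
E
python3 plan.py 0.6128 -0.0002 0.19 -100.6 1
```

```text
[0.6117 0.0016 0.221 ] [ 1.7983e+02 -6.0000e-02 -1.0065e+02]
315 196 (np.float64(314.9137404426854), np.float64(244.30012747094887))
at [ 6.105e-01 -1.000e-04  2.217e-01] [ 1.7983e+02 -6.0000e-02 -1.0067e+02] step mm 31.8 rot [ 0.036 -0.014 -0.015] F [-0.1 -0.7 -1.1] t 6.47
[-0.002, -0.016, 0.211]
```

View pics/c3.png

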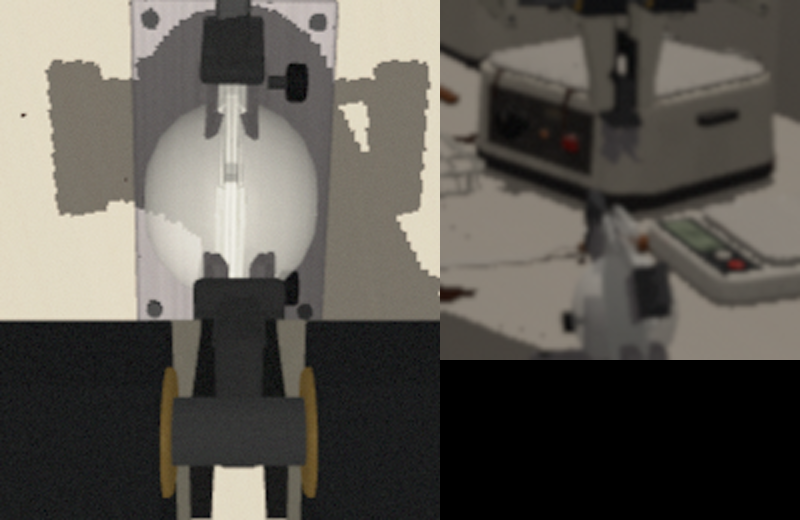

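The wrist view shows the held clip's feet at crop (215,265) and (262,265), straddling the lug strip at crop x≈232. The clip centre is at about 238, so a small sideways shift is needed.

Run:
```python
from h import *
c=dict(np.load("w3.npz")); g=cv2.cvtColor(c["image"],cv2.COLOR_BGR2GRAY)
for v in (165,180,192,215,225,235,243): print(v,g[v,304:330])
for v in (255,262,270): print(v,np.where(g[v,280:360]<65)[0][[0,-1]]+280, g[v,292:300],g[v,336:348])
```

```text
165 [ 86  84  83  84  94 143 171 171 161 173 180 169 170 180 182 163 158 169
 156 116  89  83  83  85  85  90]
180 [ 87  84  78  87  93  90 106 146 170 196 212 195 198 215 200 177 148 106
  90  94  81  82  84  85  94 132]
192 [175 176 178 179 177 176 185 185 178 207 219 200 207 220 186 175 189 184
 180 179 178 177 178 175 175 178]
215 [203 204 207 206 219 225 227 222 224 234 233 229 235 236 221 219 224 226
 212 202 205 204 199 201 197 195]
225 [204 208 208 211 222 222 218 219 227 234 229 227 236 234 218 216 226 228
 220 208 207 209 206 205 203 200]
235 [205 206 208 212 222 225 222 220 227 235 224 226 237 232 220 219 226 223
 215 207 207 208 205 201 200 201]
243 [198 200 202 209 221 222 217 218 228 234 227 227 235 231 219 222 226 220
 206 202 199 196 200 201 197 196]Traceback (most recent call last):
  File "<stdin>", line 4, in <module>
IndexError: index 0 is out of bounds for axis 0 with size 0
```

Emit:
play_rows(rows=[{"slide": [0, -0.018, 0], "delta_rot": [0, 0, 0], "fingers": -1}, {"slide": [0, 0, 0.1], "delta_rot": [0, 0, 0], "fingers": -1}, {"slide": [0, 0, 0.1], "delta_rot": [0, 0, 0], "fingers": -1}, {"slide": [0, 0, 0.06], "delta_rot": [0, 0, 0], "fingers": -1}, {"slide": [0, 0, 0.04], "delta_rot": [0, 0, 0], "fingers": -1}, {"slide": [0, 0, 0], "delta_rot": [0, 0, 0], "fingers": -1}])

```text
time_s: 7.22
tcp_pos: [0.6138, -0.0008, 0.1781]
eef_rot: [180.0, -0.0, -100.7]
contact_force: [0.1, 0.5, -1.4]
gripper_width: 0.0095
gripper_force: 45.0
```

```bash
python3 plan.py 0.6128 -0.0002 0.155 -100.6 1
```

```text
at [ 0.6138 -0.0008  0.1781] [ 1.7996e+02 -2.0000e-02 -1.0072e+02] step mm 23.1 rot [ 0.009 -0.005 -0.027] F [ 0.1  0.5 -1.4] t 7.22
[-0.002, 0.007, 0.154]
```

Emit:
play_rows(rows=[{"slide": [0, 0, 0.015], "delta_rot": [0, 0, 0], "fingers": -1}, {"slide": [0, 0, 0.015], "delta_rot": [0, 0, 0], "fingers": -1}, {"slide": [0, 0, 0.015], "delta_rot": [0, 0, 0], "fingers": -1}, {"slide": [0, 0, 0.01], "delta_rot": [0, 0, 0], "fingers": -1}, {"slide": [0, 0, 0.01], "delta_rot": [0, 0, 0], "fingers": -1}, {"slide": [0, 0, 0.01], "delta_rot": [0, 0, 0], "fingers": -1}])

```text
time_s: 7.98
tcp_pos: [0.6141, -0.0007, 0.1673]
eef_rot: [-180.0, 0.0, -100.7]
contact_force: [0.2, -0.4, -0.1]
gripper_width: 0.0096
gripper_force: 45.0
```

Emit:
play_rows(rows=[{"slide": [0, 0, 0.01], "delta_rot": [0, 0, 0], "fingers": -1}, {"slide": [0, 0, 0.01], "delta_rot": [0, 0, 0], "fingers": -1}, {"slide": [0, 0, 0.01], "delta_rot": [0, 0, 0], "fingers": -1}])

```text
time_s: 8.35
tcp_pos: [0.6142, -0.0007, 0.163]
eef_rot: [-180.0, 0.0, -100.7]
contact_force: [0.2, -0.4, 0.5]
gripper_width: 0.0098
gripper_force: 45.0
```

Emit:
play_rows(rows=[{"slide": [0, 0, 0.01], "delta_rot": [0, 0, 0], "fingers": -1}, {"slide": [0, 0, 0.01], "delta_rot": [0, 0, 0], "fingers": -1}, {"slide": [0, 0, 0.01], "delta_rot": [0, 0, 0], "fingers": -1}])

```text
time_s: 8.72
tcp_pos: [0.6144, -0.0007, 0.1588]
eef_rot: [-179.9, 0.0, -100.7]
contact_force: [-0.5, 0.6, 5.4]
gripper_width: 0.0096
gripper_force: 45.0
```

Emit:
play_rows(rows=[{"slide": [0, 0, 0.007], "delta_rot": [0, 0, 0], "fingers": -1}, {"slide": [0, 0, 0.007], "delta_rot": [0, 0, 0], "fingers": -1}])

```text
time_s: 8.98
tcp_pos: [0.6138, -0.0007, 0.1556]
eef_rot: [180.0, -0.0, -100.7]
contact_force: [0.7, -0.9, -1.5]
gripper_width: 0.0097
gripper_force: 45.0
```

Emit:
play_rows(rows=[{"slide": [0, 0, 0.005], "delta_rot": [0, 0, 0], "fingers": -1}, {"slide": [0, 0, 0], "delta_rot": [0, 0, 0], "fingers": -1}])

```text
time_s: 9.22
tcp_pos: [0.6138, -0.0007, 0.1551]
eef_rot: [180.0, -0.0, -100.7]
contact_force: [1.3, 0.7, -2.0]
gripper_width: 0.0099
gripper_force: 45.0
```

Emit:
play_rows(rows=[{"slide": [0, 0, 0.005], "delta_rot": [0, 0, 0], "fingers": -1}, {"slide": [0, 0, 0], "delta_rot": [0, 0, 0], "fingers": -1}])

```text
time_s: 9.48
tcp_pos: [0.6139, -0.0007, 0.155]
eef_rot: [-180.0, -0.0, -100.7]
contact_force: [-1.4, -0.1, 2.3]
gripper_width: 0.0097
gripper_force: 45.0
```

Emit:
play_rows(rows=[{"slide": [0, 0, 0.004], "delta_rot": [0, 0, 0], "fingers": -1}, {"slide": [0, 0, 0], "delta_rot": [0, 0, 0], "fingers": -1}, {"slide": [0, 0, 0], "delta_rot": [0, 0, 0], "fingers": -1}])

```text
time_s: 9.85
tcp_pos: [0.6139, -0.0008, 0.155]
eef_rot: [-180.0, -0.0, -100.7]
contact_force: [-2.4, 0.9, 6.3]
gripper_width: 0.0098
gripper_force: 45.0
```

Emit:
play_rows(rows=[{"slide": [0, 0, -0.007], "delta_rot": [0, 0, 0], "fingers": -1}, {"slide": [0, 0, -0.007], "delta_rot": [0, 0, 0], "fingers": -1}, {"slide": [0, 0, -0.004], "delta_rot": [0, 0, 0], "fingers": -1}, {"slide": [0, 0, 0], "delta_rot": [0, 0, 0], "fingers": -1}])

```text
time_s: 10.35
tcp_pos: [0.6139, -0.0007, 0.1565]
eef_rot: [180.0, -0.0, -100.7]
contact_force: [0.8, 0.2, -2.5]
gripper_width: 0.0099
gripper_force: 45.0
```

Emit:
play_rows(rows=[{"slide": [0, 0, -0.004], "delta_rot": [0, 0, 0], "fingers": -1}, {"slide": [0, 0, 0], "delta_rot": [0, 0, 0], "fingers": -1}])

```text
time_s: 10.6
tcp_pos: [0.6136, -0.0007, 0.1568]
eef_rot: [179.9, -0.0, -100.7]
contact_force: [1.8, 1.0, -7.3]
gripper_width: 0.0097
gripper_force: 45.0
```

Emit:
play_rows(rows=[{"slide": [0, 0, -0.004], "delta_rot": [0, 0, 0], "fingers": -1}, {"slide": [0, 0, 0], "delta_rot": [0, 0, 0], "fingers": -1}])

```text
time_s: 10.85
tcp_pos: [0.6135, -0.0006, 0.1571]
eef_rot: [179.9, -0.0, -100.7]
contact_force: [1.5, 0.1, -11.2]
gripper_width: 0.0095
gripper_force: 45.0
```

It is holding past 7 N, so this is the sound clip. I'll go up to about 12 N net and hold.

Emit:
play_rows(rows=[{"slide": [0, 0, -0.002], "delta_rot": [0, 0, 0], "fingers": -1}, {"slide": [0, 0, 0], "delta_rot": [0, 0, 0], "fingers": -1}, {"slide": [0, 0, 0], "delta_rot": [0, 0, 0], "fingers": -1}, {"slide": [0, 0, 0], "delta_rot": [0, 0, 0], "fingers": -1}])

```text
time_s: 11.35
tcp_pos: [0.6134, -0.0007, 0.1576]
eef_rot: [179.9, -0.0, -100.7]
contact_force: [1.6, 0.8, -19.3]
gripper_width: 0.0095
gripper_force: 45.0
```

Emit:
play_rows(rows=[{"slide": [0, 0, 0.001], "delta_rot": [0, 0, 0], "fingers": -1}])

```text
time_s: 11.48
tcp_pos: [0.6135, -0.0007, 0.1577]
eef_rot: [179.9, -0.0, -100.7]
contact_force: [1.6, 0.7, -18.4]
gripper_width: 0.0098
gripper_force: 45.0
```

Emit:
play_rows(rows=[{"slide": [0, 0, 0.002], "delta_rot": [0, 0, 0], "fingers": -1}])

```text
time_s: 11.6
tcp_pos: [0.6136, -0.0008, 0.1577]
eef_rot: [180.0, -0.0, -100.7]
contact_force: [0.9, -0.1, -16.6]
gripper_width: 0.0098
gripper_force: 45.0
```

Emit:
play_rows(rows=[{"slide": [0, 0, 0.001], "delta_rot": [0, 0, 0], "fingers": -1}, {"slide": [0, 0, 0], "delta_rot": [0, 0, 0], "fingers": -1}, {"slide": [0, 0, 0], "delta_rot": [0, 0, 0], "fingers": -1}])

```text
time_s: 11.98
tcp_pos: [0.6139, -0.0008, 0.1577]
eef_rot: [180.0, -0.0, -100.7]
contact_force: [-0.7, -0.3, -15.5]
gripper_width: 0.0095
gripper_force: 45.0
```

Emit:
play_rows(rows=[{"slide": [0, 0, 0.001], "delta_rot": [0, 0, 0], "fingers": -1}, {"slide": [0, 0, 0], "delta_rot": [0, 0, 0], "fingers": -1}, {"slide": [0, 0, 0], "delta_rot": [0, 0, 0], "fingers": -1}, {"slide": [0, 0, 0], "delta_rot": [0, 0, 0], "fingers": -1}, {"slide": [0, 0, 0], "delta_rot": [0, 0, 0], "fingers": -1}])

```text
time_s: 12.6
tcp_pos: [0.614, -0.0008, 0.1577]
eef_rot: [-180.0, -0.0, -100.7]
contact_force: [-0.4, -0.4, -13.2]
gripper_width: 0.0094
gripper_force: 45.0
```

The clip passed the test at about 12 N net and is still on. Now I'll press it back down to home gently.

Emit:
play_rows(rows=[{"slide": [0, 0, 0.008], "delta_rot": [0, 0, 0], "fingers": -1}, {"slide": [0, 0, 0.008], "delta_rot": [0, 0, 0], "fingers": -1}, {"slide": [0, 0, 0.004], "delta_rot": [0, 0, 0], "fingers": -1}, {"slide": [0, 0, 0], "delta_rot": [0, 0, 0], "fingers": -1}])

```text
time_s: 13.1
tcp_pos: [0.6151, -0.0006, 0.1559]
eef_rot: [-179.9, 0.0, -100.7]
contact_force: [-1.6, 0.0, -0.6]
gripper_width: 0.0098
gripper_force: 45.0
```

Emit:
play_rows(rows=[{"slide": [0, 0, 0.005], "delta_rot": [0, 0, 0], "fingers": -1}, {"slide": [0, 0, 0], "delta_rot": [0, 0, 0], "fingers": -1}, {"slide": [0, 0, 0], "delta_rot": [0, 0, 0], "fingers": -1}])

```text
time_s: 13.48
tcp_pos: [0.6149, -0.0006, 0.1549]
eef_rot: [-179.9, 0.0, -100.7]
contact_force: [-2.0, 0.4, 4.6]
gripper_width: 0.0096
gripper_force: 45.0
```

Home again, with about 5 N of bridge contact. I'll release by opening the fingers, then go straight up.

Emit:
play_rows(rows=[{"slide": [0, 0, -0.002], "delta_rot": [0, 0, 0], "fingers": -0.3}, {"slide": [0, 0, 0], "delta_rot": [0, 0, 0], "fingers": -0.3}, {"slide": [0, 0, 0], "delta_rot": [0, 0, 0], "fingers": -0.3}, {"slide": [0, 0, 0], "delta_rot": [0, 0, 0], "fingers": -0.3}, {"slide": [0, 0, -0.1], "delta_rot": [0, 0, 0], "fingers": -0.3}, {"slide": [0, 0, -0.3], "delta_rot": [0, 0, 0], "fingers": -0.3}, {"slide": [0, 0, -0.3], "delta_rot": [0, 0, 0], "fingers": -0.3}, {"slide": [0, 0, 0], "delta_rot": [0, 0, 0], "fingers": -0.3}])

```text
time_s: 14.48
tcp_pos: [0.6163, -0.0006, 0.2648]
eef_rot: [-179.5, 0.2, -100.7]
contact_force: [-0.3, -0.2, -0.4]
gripper_width: 0.0305
gripper_force: 0.0
```

Run:
```python
from h import *; from plant import r
c=wrist('w4'); cs=r.capture("scene"); ct=r.capture("top"); print(r.get_state()["gripper_width"])
b=cs["image"][130:370,230:370]; a=c["image"][60:360,200:420]; o=np.zeros((600,800,3),np.uint8)
o[:600,:440]=cv2.resize(a,(440,600)); o[:600,450:800]=cv2.resize(b,(350,600)); cv2.imwrite("pics/c4.png",o)
```

```text
[ 6.163e-01 -6.000e-04  2.648e-01] [-1.7953e+02  1.6000e-01 -1.0070e+02]
0.030482023061229293
```

View pics/c4.png

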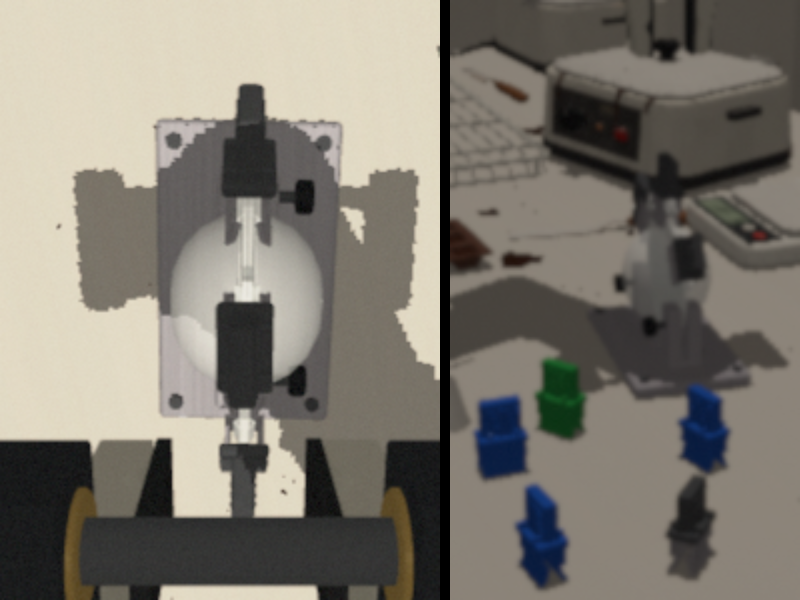

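The wrist view shows the clip seated over the lug at crop (245,345), upright and in line with the side clips. The other clip is still standing on the table. I'll check its offset along the lug in numbers before handing in.

Run:
```python
from h import *
c=dict(np.load("w4.npz")); L=np.array([.6128,-.0002,.144]); y=np.array([np.sin(np.radians(10.6)),np.cos(np.radians(10.6)),0]); z=np.array([0,0,1])
for n,a,h in(("lug end",-.023,0),("lug+",.023,0),("bridge top -",-.018,.006),("bridge bot -",-.018,.0),("grip top -",-.015,.0325),("grip top +",.015,.0325)):
    u,v=proj(c,L+a*y+h*z); print(n,(2*(u-200)).round(),(2*(v-60)).round())
g=cv2.cvtColor(c["image"],cv2.COLOR_BGR2GRAY); 
for u in (315,322,330): print(u,g[185:270,u].tolist())
```

```text
lug end 247.0 280.0
lug+ 247.0 393.0
bridge top - 247.0 296.0
bridge bot - 247.0 293.0
grip top - 247.0 320.0
grip top + 247.0 402.0
315 [175, 179, 178, 177, 182, 184, 184, 186, 188, 190, 190, 194, 193, 195, 197, 196, 197, 198, 202, 202, 190, 141, 83, 82, 94, 81, 48, 37, 46, 45, 46, 43, 44, 38, 41, 37, 40, 34, 39, 41, 41, 40, 41, 41, 40, 46, 42, 40, 40, 41, 42, 40, 39, 44, 42, 42, 39, 41, 40, 40, 37, 40, 44, 44, 46, 45, 47, 42, 42, 41, 44, 42, 40, 39, 43, 38, 41, 44, 58, 79, 89, 100, 98, 95, 79]
322 [220, 220, 220, 222, 220, 220, 221, 215, 195, 181, 184, 186, 185, 169, 173, 200, 231, 234, 232, 232, 232, 234, 232, 232, 234, 214, 78, 41, 45, 39, 39, 37, 39, 39, 35, 39, 39, 34, 42, 45, 41, 43, 43, 40, 42, 41, 39, 44, 46, 44, 43, 40, 45, 44, 44, 46, 44, 46, 43, 43, 44, 47, 44, 37, 45, 43, 44, 37, 41, 43, 43, 44, 42, 44, 48, 41, 42, 46, 58, 129, 190, 192, 193, 190, 207]
330 [180, 179, 184, 187, 184, 188, 188, 190, 189, 192, 194, 194, 195, 195, 199, 199, 200, 204, 207, 209, 202, 172, 104, 103, 110, 103, 67, 38, 41, 40, 44, 41, 42, 45, 39, 43, 41, 43, 42, 46, 39, 41, 39, 40, 42, 42, 41, 44, 37, 42, 45, 40, 40, 42, 42, 44, 39, 45, 43, 41, 41, 38, 43, 46, 42, 42, 45, 39, 42, 41, 44, 61, 87, 90, 84, 84, 79, 80, 84, 116, 161, 172, 139, 90, 85]
```

The clip is only about 2.4 mm off along the lug (10 mm allowed), and the bridge is at the seated height. Handing in.

```bash
python3 -c "
from plant import r
print(r.close_job())"
```

```text
the job is handed in; nothing more can be done
None
```

The first clip I fitted (clip_1) snapped home and held about 12 N or more (peak about 18 N) for over a second, so it is the sound one; it is seated on the top lug, clip_2 was never touched, and the job is handed in (no verdict was returned).

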